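# Clamp a tube rack on the laboratory shaker with its ratchet handle

## Task

The rack of small sample tubes stands loose on the shaker platform. The clamp's ratchet is still set to loosen: flip its direction lever over to tighten (clockwise), then work the ratchet handle by its knob, back and forth as needed, until the jaw has pushed the rack flat against the far stop and holds it snugly, but do not overtighten it. Let go when done, and leave the other things on the bench where they are.

Things in the scene. Friction and masses are not known exactly. Their poses are not given: they have to be found in the camera images.
- axis (a point): The vertical ratchet axis at the top face of the handle's flat bar, 114 mm above the bench, on a grey 56 mm square post of the shaker: a low cream box, 200 x 300 mm, fixed to the bench, with an aluminium platform 50 mm above it. This point's frame is the shaker's: z up, y from the post towards jaw, rack and stop.
- handle (a joint): Angle of the handle, rad: 0 when the knob lies on the -x side of the shaker's frame, grows clockwise from above; limits -1.15 to 1.15; stays where left. A flat steel bar, black knob at one end (100 mm from the axis), direction lever at the other. The wheel below has 12 teeth: up to 0.52 rad of a stroke is lost before it bites. Free direction: clicks, 3 to 5 N push at the knob.
- knob_mid (a point): Mid-height of the black upright knob, 138 mm above the bench, 22 to 25 mm across, 42 mm tall, spinning on its stem. Set to tighten, clockwise turning takes 4 to 8 N push on it while the jaw runs or slides the rack; with the rack at the stop this rises by about 2 N per 0.1 rad. About 3 N more than when running is snug (jaw presses 30 N); 7 N more (jaw 75 N) cracks the rack.
- lever (a joint): Angle of the direction lever about its own pivot, rad: negative = loosen (handle drives anticlockwise), positive = tighten (handle drives clockwise). Grows as its free end swings clockwise from above. A spring snaps it to either side of 0; limits -0.45 and 0.45; it rests near -0.2 or 0.2 while the pawl sits on top of a tooth.
- lever_mid (a point): Grip point of the direction lever, an upright steel paddle 30 mm long (radially), 9 mm thick, 55 mm tall: on its centre plane, 134 mm above the bench, 16 mm below its top, 33 mm from its pivot, a vertical pin 48 mm from the ratchet axis, opposite the knob. At lever angle 0 it points straight out from the axis. 1 to 4 N here flips it; more turns the handle too. Its x axis: from the pivot out.
- jaw: The sliding jaw: aluminium plate 100 x 14 x 26 mm with a black, slightly springy rubber face (25 N per mm); origin at the bottom of its rubber face, in the middle; it slides along its y axis, towards the rack and stop, 10 mm per rad that the ratchet is driven clockwise. The drive is self-locking: it stays where it is left.
- stop: The fixed stop: aluminium bar 120 x 14 x 30 mm across the platform; origin at the bottom of its face towards the rack, in the middle; its y axis points away from the rack. Its place along the platform varies.
- rack: The loose beige tube rack, 110 x 80 x 28 mm with 6 mm red and yellow caps on top; origin at the centre of its underside, standing on the platform between the jaw and the stop; its 80 mm side lies along y, between the two.
- tube_rack: Bystander: cream rack of tall tubes, 100 x 140 x 105 mm; origin under its centre.
- glove_box: Bystander: pale blue glove box, 120 x 230 x 70 mm; origin under its centre.
- wash_bottle: Bystander: white bottle, 64 mm across, 150 mm tall; origin under its centre.
- marker: Bystander: white marker pen, 130 mm long and 13 mm thick, lying down; origin under its centre.
Not all that is in view belongs to the job. Of the things like the rack, leave any that is green; of the rest the larger one is meant.

How it is judged:
By the outcome, as a careful person would: the job done as asked, in the order asked, and still so for the second after the job is handed in, with the robot touching nothing.
It also fails if it takes over 72 s, if anything falls off the work surface, if the arm or the gripper's body presses on something with over 40 N, if the wrist force passes 120 N, or if a joint passes its speed limit or range.

## Robot

A 7-joint arm with a two-finger parallel gripper is mounted at the origin on the work surface. World frame = base frame: x ahead of the robot, y to its left, z up, the work surface at z = 0. Lengths are in mm, angles in rad, forces in N, time in s.
With the tool pointing down it reaches from about 400 to 875 mm from the base axis. Payload 4.4 kg.
Tool frame: the origin (TCP) lies at the very end of the fingers, on their centre line; the grasp point (between the pads) lies 19 mm behind it; z points along the fingers, y is the line along which they close (so a half turn about z gives the same grasp; the last joint's range is limited). The gripper opens to 85 mm and grips with 20 to 120 N. Pads are 22 mm wide; open, the fingers measure 114 mm over their backs; the gripper's body (76 mm by 85 mm) begins 54 mm behind the grasp point. The pads swing forward as they close: fully open they stand 13 mm farther back than shut.
Start: joints at [1.095, 0.628, 0.038, 1.517, -0.027, 0.996, -0.02], TCP at [259.005, -596.183, 231.313] pointing down, gripper open.
Joint ranges: [-3.06, 3.06], [-0.37, 2.12], [-1.25, 1.32], [0.18, 2.47], [-1.1, 4.24], [0.23, 1.98], [-2.94, 2.94]. Speed limits (rad/s): [2.57, 2.57, 3.14, 3.14, 3.14, 3.14, 3.14].

## Interface

Orientations are given as [roll, pitch, yaw] about the fixed x, y, z axes, in that order (R = Rz(yaw) Ry(pitch) Rx(roll)).
In Python, from cell import ctrl gives the robot as it stands.
- The arm moves only by the tool step_arm, never from a script. Its argument "series" is a list that holds one entry, the list of rows, each a list of 7 numbers: the turn, a rotation vector about the tool's x, y, z as a fraction of full scale, then the shift along the tool's x, y, z as a fraction of full scale, then the closure, from 0 (fully open) to 1 (shut). In form: [[[ax, ay, az, tx, ty, tz, gripper], ...]]. A call has 1 to 12 rows; each row shifts and turns the commanded pose from where the row before left it, along the tool's axes as they then stand; what a row does not reach is not made up. Full scale, the value 1, is 150 mm for a shift and 45 degrees for a turn. A row lasts 1/10 s, in which the tool goes at most 50 mm and 8.59 degrees, less where a joint would pass 70% of its speed; a pose out of reach is approached as far as the arm can. A call with a number of a shift or a turn outside -1 to 1 is refused whole. A call with a gripper value outside its range is refused whole. The fingers move at their own pace and stop on an object; the grip force is fixed at half the most. Time passes only in rows, so rows that do not move let the fingers close. It gives the time, the measured TCP pose, the force, the opening and the grip force at its end, in the units of the state.
- ctrl.read_state(): the state, without advancing time (a new reading comes with each control period).
- ctrl.get_image(name): name is "scene" or "top"; returns a dict with "img" (400x640x3 uint8, red, green, blue), "fx", "fy", "cx", "cy" (pixels), "R" (3x3) and "t" (3): a world point X has camera coordinates R X + t. Camera axes: x right, y down, z forward; pixel columns grow to the right and rows downward; lengths in mm; the calibration is good to about 2 mm. A picture is of the moment at which its call begins. There is no depth.
- ctrl.finish_job(): hands the job in; it is judged then, once.
Trained networks look in a picture, given as the dict that the camera call returned (one of the last four; its "shot" number tells which), for a name from the list of things; names that differ only in an ending like _2 or _b are one class to them, and where a whole thing is asked for, a point or a joint stands for the part that bears it (a point fixed in the world has none). Each returns a list of dicts, best first, with "score" (0 to 1); they miss things now and then, are a little off and sometimes report something else, mostly with a low value. They report only what shows in the picture. A call takes as long as a camera call. They do not tell look-alikes from the thing itself.
- ctrl.recognise(picture, thing): "centre" ([column, row] in pixels, amid what is visible of it).
The state is a dict: "clock": time; "qpos": joint angles; "qd": joint speeds; "tau": joint torques, N m; "eef_pos": TCP position; "tool_rot": TCP orientation; "force": force on the tool from outside, world axes, zero at the start; "torque": the same for the moment, N m; "width": finger opening in mm; "gripper_force": force on a finger pad.
Only numpy, scipy, OpenCV 4.12 (cv2) and the standard library are available. Lean on these libraries where they do the work, as an engineer would, in place of code of your own. Each camera call takes 0.05 s, during which the arm holds its last target. There are 200 camera calls.

## Working session

There is one attempt and no reset: what is moved stays moved. The work goes in short steps, Python scripts to look and compute and a tool call to move; the robot and the scene stay as the last step left them, time stands still between calls to the robot, and variables do not carry over. Pictures are saved under pics/ and viewed, at most 10 in all, crops included, and the job is handed in when it is done.

Besides the shell and the picture viewer there is one more tool, called as name([rows], argument=value, ...), one row to a line, values as JSON. step_arm: Moves the arm, as the interface text tells. Shift numbers are shares of 150 mm and turn numbers shares of 45 degrees, none past 1 either way. Its arguments: {"type":"object","properties":{"series":{"type":"array","items":{"type":"array","items":{"type":"array","items":{"type":"number","minimum":-1,"maximum":1}}}}},"required":["series"]}

```bash
mkdir -p pics; cat > h.py <<'E'
import numpy as np,cv2
from cell import ctrl
def ray(p,uv,z):
    R=np.array(p["R"]);t=np.array(p["t"])
    d=R.T@np.array([(uv[0]-p["cx"])/p["fx"],(uv[1]-p["cy"])/p["fy"],1]);c=-R.T@t
    return c+d*(z-c[2])/d[2]
def proj(p,X):
    c=np.array(p["R"])@np.array(X,float)+np.array(p["t"]);return [p["fx"]*c[0]/c[2]+p["cx"],p["fy"]*c[1]/c[2]+p["cy"]]
def save(p,n,box=None,s=1):
    im=p["img"][:,:,::-1]
    if box: im=im[box[1]:box[3],box[0]:box[2]]
    cv2.imwrite("pics/"+n,cv2.resize(im,None,fx=s,fy=s,interpolation=cv2.INTER_CUBIC))
E
python3 - <<'E'
from h import *
for n in("top","scene"):
    p=ctrl.get_image(n);save(p,n+"0.png",None,1.25)
    print(n,"cam",(-np.array(p["R"]).T@p["t"]).round())
    for th,z in [("axis",114),("knob_mid",138),("lever_mid",134),("jaw",75),("stop",75),("rack",85),("tube_rack",100),("glove_box",70),("wash_bottle",100),("marker",10)]:
        for r in ctrl.recognise(p,th)[:3]: print(th,np.round(r["centre"]),round(r["score"],2),ray(p,r["centre"],z).round())
print(ctrl.read_state())
E
```

```text
top cam [ 409.   12. 1212.]
axis [337. 239.] 0.65 [493. -27. 114.]
jaw [446. 141.] 0.58 [ 745. -324.   75.]
jaw [340. 230.] 0.49 [518. -39.  75.]
stop [298. 244.] 0.68 [485.  69.  75.]
rack [357. 156.] 0.81 [707. -87.  85.]
rack [322. 236.] 0.75 [504.   9.  85.]
rack [304. 139.] 0.72 [758.  49.  85.]
tube_rack [155. 195.] 0.87 [616. 429. 100.]
glove_box [474. 212.] 0.92 [ 556. -383.   70.]
glove_box [298. 244.] 0.72 [486.  70.  70.]
glove_box [340. 236.] 0.22 [503. -39.  70.]
wash_bottle [446. 143.] 0.78 [ 731. -317.  100.]
wash_bottle [473. 211.] 0.34 [ 554. -371.  100.]
marker [183. 264.] 0.61 [443. 382.  10.]
scene cam [ 984. -640.  853.]
axis [283. 226.] 0.89 [573. -98. 114.]
knob_mid [282. 196.] 0.23 [532. -38. 138.]
lever_mid [304. 215.] 0.52 [607. -64. 134.]
jaw [295. 359.] 0.26 [ 749. -334.   75.]
stop [290. 183.] 0.54 [484.  64.  75.]
rack [346. 280.] 0.9 [ 752. -140.   85.]
rack [391. 246.] 0.83 [798. -12.  85.]
rack [285. 195.] 0.78 [504.  11.  85.]
tube_rack [397. 134.] 0.71 [654. 362. 100.]
glove_box [197. 349.] 0.94 [ 578. -406.   70.]
marker [334. 137.] 0.63 [448. 375.  10.]
{'clock': 1.1, 'qpos': array([ 1.09516563,  0.62840576,  0.0384755 ,  1.51739283, -0.02697851,
        0.99629997, -0.01997347]), 'qd': array([-2.09727715e-04,  9.95309751e-06,  9.18918694e-04, -2.03536745e-04,
       -4.82551344e-04, -3.55864165e-04, -1.79984795e-03]), 'tau': array([ 2.61701080e-04, -5.63278663e+01,  1.22604657e+00, -1.93784541e+01,
        1.10949200e-02,  1.64558074e-03,  2.24989009e-05]), 'eef_pos': array([ 259.03428353, -596.17378701,  231.31154257]), 'tool_rot': array([ 3.14158161e+00, -3.27402441e-05,  4.09863882e-01]), 'force': array([-0.72617358, -0.65933452, -0.08146299]), 'torque': array([-0.0007408 , -0.00416544, -0.00663872]), 'gripper_force': 0.0, 'width': 85.45176985857437}
```

View pics/top0.png

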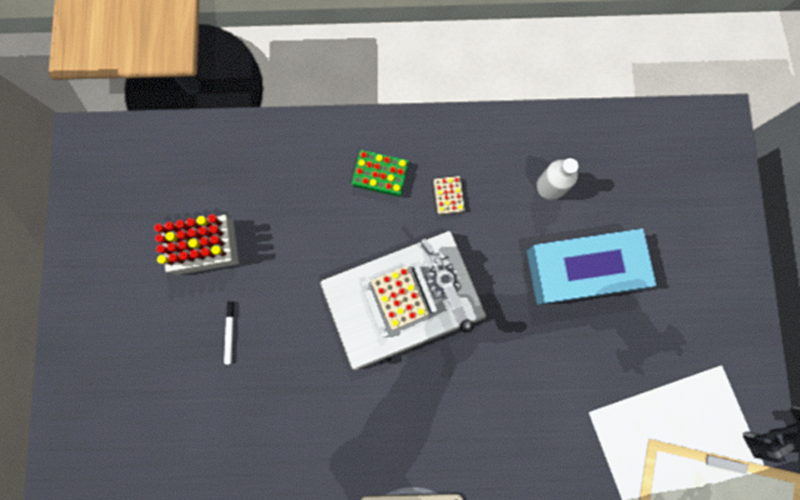

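View pics/scene0.png

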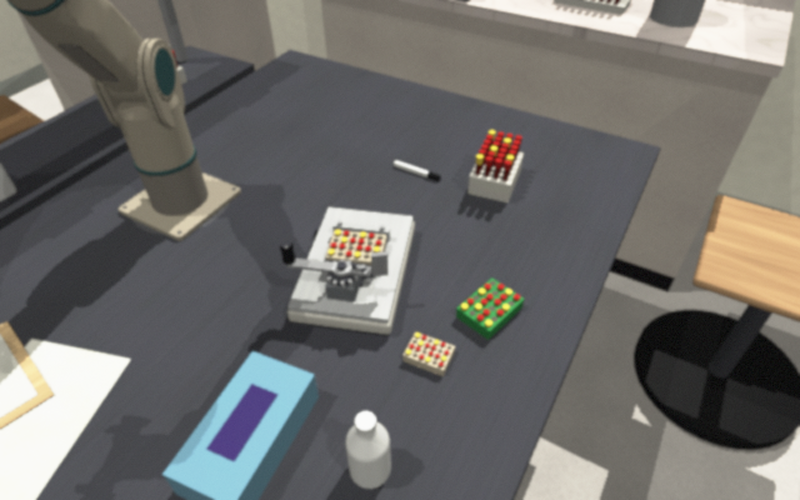

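The racks in the top view are at (400,297) on the shaker, beige and large; (380,172), green; and (449,195), beige and small. The one on the shaker is the one meant, because it is the larger non-green rack and sits between jaw and stop. The knob shows near (467,326), the wheel near (446,279) and the lever near (428,247). I'll confirm this in an enlarged crop.

```bash
python3 - <<'E'
from h import *
p=ctrl.get_image("top");q=ctrl.get_image("scene")
a=cv2.resize(p["img"][175:300,250:395],None,fx=4,fy=4,interpolation=cv2.INTER_CUBIC)
cv2.imwrite("pics/topc.png",a[:,:,::-1])
save(q,"scenec.png",(215,155,345,270),5)
for n,uv,z in [("knob",(373.6,260.8),159),("axis",(357,223),114),("lever",(342,198),150)]: print(n,ray(p,uv,z).round())
E
```

```text
knob [ 436. -110.  159.]
axis [530. -79. 114.]
lever [588. -42. 150.]
```

View pics/topc.png

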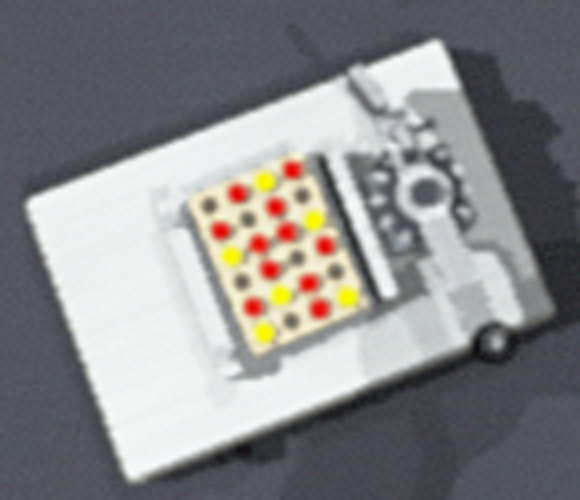

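View pics/scenec.png

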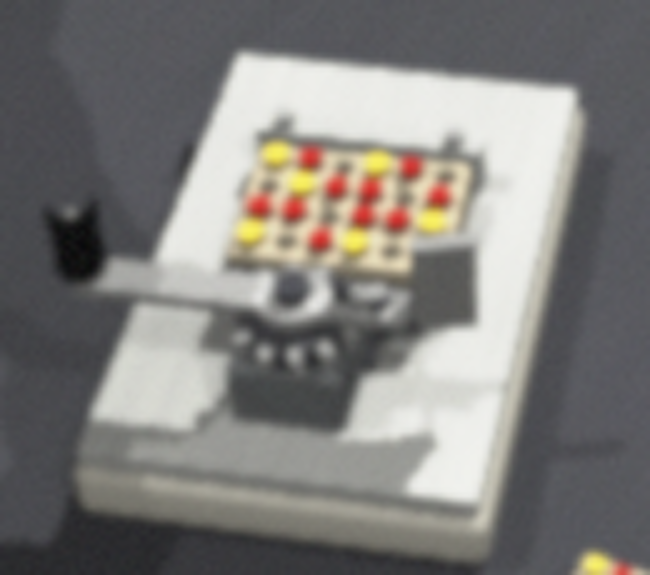

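The crops confirm it: the large beige rack stands on the shaker between jaw and stop. In the top picture the knob top is at (373.7,260), the axis at (357,223) and the lever top at (340.5,197). In the scene picture the knob top is at (229,197.4) and the lever top at about (304,203). Next I triangulate these.

```bash
cat >> h.py <<'E'
def tri(p,a,q,b):
    P=[np.diag([1,1,1.]).dot(np.array([[c["fx"],0,c["cx"]],[0,c["fy"],c["cy"]],[0,0,1]])@np.c_[c["R"],c["t"]]) for c in(p,q)]
    X=cv2.triangulatePoints(P[0],P[1],np.array(a,float).reshape(2,1),np.array(b,float).reshape(2,1))
    return (X[:3]/X[3]).ravel()
def plan(dst):
    "tool-frame shift in full-scale units"
    from scipy.spatial.transform import Rotation as Ro
    s=ctrl.read_state();R=Ro.from_euler('xyz',s["tool_rot"]).as_matrix()
    return (R.T@(np.array(dst)-s["eef_pos"])/150).round(3)
E
python3 - <<'E'
from h import *
p=ctrl.get_image("top");q=ctrl.get_image("scene")
f=lambda x,y:(x/4+250-.3,y/4+175-.3); g=lambda x,y:(x/5+215-.3,y/5+155-.3)
for n,a,b in [("knobtop",(495,338),(70,212)),("axis",(428,193),(290,293)),("levertop",(364,88),(445,240))]: print(n,tri(p,f(*a),q,g(*b)).round(1),ray(p,f(*a),{"k":159,"a":114,"l":150}[n[0]]).round(1),ray(q,g(*b),{"k":159,"a":114,"l":150}[n[0]]).round(1))
c=[ray(p,f(*u),62)[:2] for u in [(28,200),(132,478),(440,40),(553,315)]]
d=(c[0]-c[2]+c[1]-c[3]); print("yaw",np.degrees(np.arctan2(-d[0],d[1])), [x.round() for x in c])
for n,u,z in [("leverA",(350,72),150),("leverB",(380,105),150),("jawface",(349,228),88),("jaw black",(330,160),88),("stopface",(215,290),92)]: print(n,ray(p,f(*u),z).round(1))
E
```

```text
knobtop [ 438.5 -111.9  151. ] [ 439.3 -110.1  159. ] [ 443.7 -118.8  159. ]
axis [530.5 -78.  114. ] [530.3 -78.2 114. ] [530.7 -77.9 114. ]
levertop [591.8 -39.5 144.8] [590.9 -39.3 150. ] [594.7 -43.9 150. ]
yaw 19.63339771258326 [array([539., 176.]), array([361., 111.]), array([637., -94.]), array([ 456., -159.])]
leverA [601.  -31.2 150. ]
leverB [580.3 -48.5 150. ]
jawface [512.4 -29.7  88. ]
jaw black [555.9 -19.1  88. ]
stopface [475.5  55.4  92. ]
```

```bash
python3 -c "
from h import *
print(plan([585.5,6.4,231]),plan([585.5,6.4,122]))"
```

```text
[ 3.597e+00 -2.817e+00  2.000e-03] [ 3.597 -2.817  0.729]
```

step_arm([
  [[0,0,0,0.2,-0.157,0,1],[0,0,0,0.2,-0.157,0,1],[0,0,0,0.2,-0.157,0,1],[0,0,0,0.2,-0.157,0,1],[0,0,0,0.2,-0.157,0,1],[0,0,0,0.2,-0.157,0,1],[0,0,0,0.2,-0.157,0,1],[0,0,0,0.2,-0.157,0,1],[0,0,0,0.2,-0.157,0,1],[0,0,0,0.2,-0.157,0,1],[0,0,0,0.2,-0.157,0,1],[0,0,0,0.2,-0.157,0,1]],
])

```text
clock: 2.5
eef_pos: [477.3, -192.2, 231.6]
tool_rot: [3.141, -0.0, 0.41]
force: [0.1, 0.2, -0.0]
width: 0.2
gripper_force: 0.0
```

step_arm([
  [[0,0,0,0.2,-0.157,0,1],[0,0,0,0.2,-0.157,0,1],[0,0,0,0.2,-0.157,0,1],[0,0,0,0.2,-0.157,0,1],[0,0,0,0.2,-0.157,0,1],[0,0,0,0.2,-0.157,0,1],[0,0,0,0,0,0.1,1],[0,0,0,0,0,0.1,1]],
])

```text
clock: 3.3
eef_pos: [586.3, 9.7, 201.2]
tool_rot: [3.141, -0.002, 0.413]
force: [-0.8, -0.2, -0.8]
width: 0.0
gripper_force: 0.0
```

```bash
python3 - <<'E'
from h import *
p=ctrl.get_image("top");save(p,"top1.png",(270,140,410,260),5)
s=ctrl.read_state();print(s["eef_pos"],s["tool_rot"],s["force"],s["clock"],s["width"],plan([585.5,6.4,122]))
E
```

```text
[584.13331952   8.62244103 198.51433098] [-3.14026864  0.00351751  0.41152188] [-0.62323876  0.14219839 -2.15563502] 3.35 0.14133617777777682 [0.004 0.018 0.51 ]
```

View pics/top1.png

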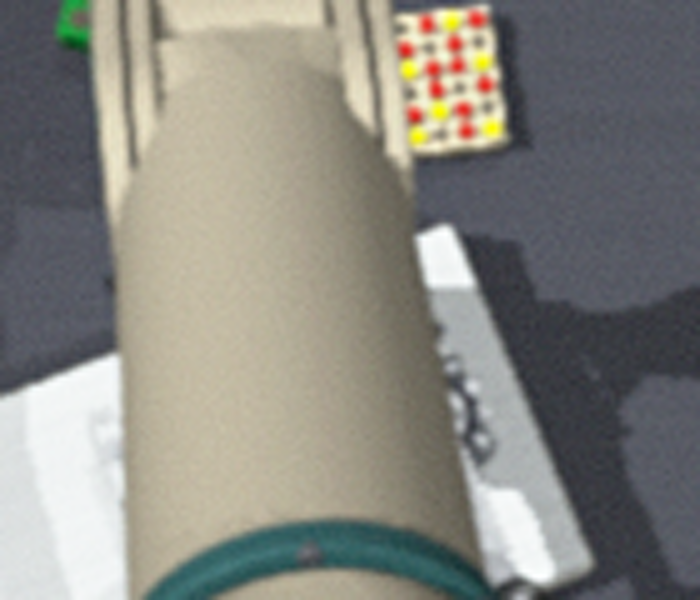

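The top camera is blocked by the arm (the lever is hidden at the centre of the crop), so I'll descend and use the scene camera.

step_arm([
  [[0,0,0,0,0.018,0.12,1],[0,0,0,0,0,0.12,1],[0,0,0,0,0,0.12,1],[0,0,0,0,0,0.12,1],[0,0,0,0,0,0.03,1],[0,0,0,0,0,0,1]],
])

```text
clock: 3.95
eef_pos: [586.2, 5.1, 124.6]
tool_rot: [-3.141, 0.001, 0.409]
force: [-0.0, 0.3, -0.1]
width: 0.1
gripper_force: 0.0
```

```bash
python3 - <<'E'
from h import *
p=ctrl.get_image("scene");save(p,"scene1.png",(215,135,345,250),5)
s=ctrl.read_state();print(s["eef_pos"],s["force"],plan([585.5,6.4,122]))
E
```

```text
[586.80552745   5.13048374 125.3198154 ] [-0.08342097 -0.03027669 -0.70553887] [-0.005 -0.011  0.022]
```

View pics/scene1.png

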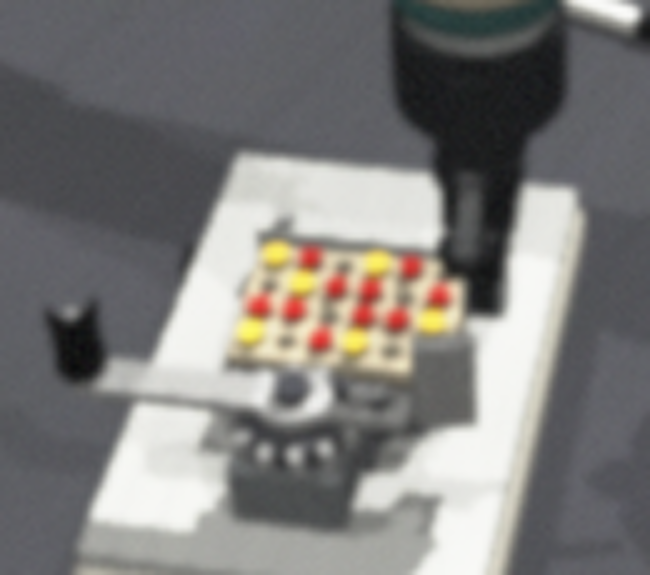

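The shut fingers, tip at (488,310), stand just behind the lever paddle at (445,375), as intended. I push slowly.

step_arm([
  [[0,0,0,0,0.04,0,1],[0,0,0,0,0.04,0,1],[0,0,0,0,0.03,0,1],[0,0,0,0,0.03,0,1],[0,0,0,0,0.02,0,1],[0,0,0,0,0.02,0,1]],
])

```text
clock: 4.6
eef_pos: [597.4, -19.5, 124.9]
tool_rot: [-3.141, -0.0, 0.41]
force: [-0.4, 1.1, 0.7]
width: 0.2
gripper_force: 0.6
```

step_arm([
  [[0,0,0,0,0.02,0,1],[0,0,0,0,0.02,0,1],[0,0,0,0,0.02,0,1],[0,0,0,0,0,0,1]],
])

```text
clock: 5.0
eef_pos: [600.9, -28.6, 124.8]
tool_rot: [3.141, 0.0, 0.409]
force: [0.7, 0.4, 1.3]
width: -0.2
gripper_force: 0.0
```

```bash
python3 - <<'E'
from h import *
p=ctrl.get_image("scene");save(p,"scene2.png",(215,135,345,250),5)
s=ctrl.read_state();print(s["eef_pos"],s["force"])
E
```

```text
[600.79228685 -28.33281499 124.76955308] [-0.20492536 -0.23412911 -0.12065977]
```

View pics/scene2.png

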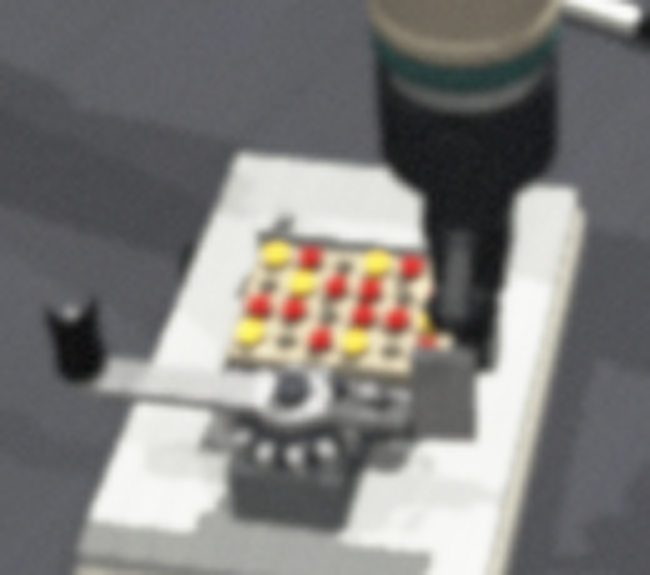

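The paddle has swung about 15 px towards the camera, to (445,395), the fingers touch it, and the handle has not moved. I keep pushing.

step_arm([
  [[0,0,0,0,0.02,0,1],[0,0,0,0,0.02,0,1],[0,0,0,0,0,0,1]],
])

```text
clock: 5.35
eef_pos: [603.4, -34.1, 124.8]
tool_rot: [3.141, 0.0, 0.409]
force: [1.0, 0.3, 0.5]
width: 0.1
gripper_force: 0.0
```

step_arm([
  [[0,0,0,0,0.02,0,1],[0,0,0,0,0.02,0,1],[0,0,0,0,0,0,1]],
])

```text
clock: 5.65
eef_pos: [605.8, -39.6, 124.8]
tool_rot: [3.141, 0.0, 0.409]
force: [0.0, -0.0, -0.6]
width: 0.1
gripper_force: 0.0
```

```bash
python3 - <<'E'
from h import *
p=ctrl.get_image("scene");save(p,"scene3.png",(215,135,345,250),5)
s=ctrl.read_state();print(s["eef_pos"],s["force"])
E
```

```text
[605.70231371 -39.14695267 124.83336529] [-0.24315016 -0.61809236  0.12329771]
```

View pics/scene3.png

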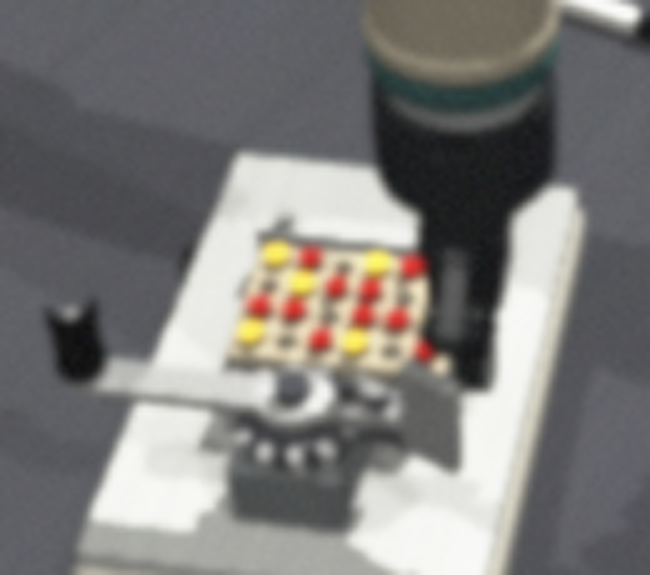

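The lever has snapped over: the paddle now slants to (440,425), the fingers are clear of it, and the handle is unchanged with the knob at (75,340). Now I retreat and go to the knob.

```bash
python3 -c "
from h import *
print(plan([438,-112,200]),plan([438,-112,121]))"
```

```text
[-1.219e+00  1.000e-03 -5.010e-01] [-1.219e+00  1.000e-03  2.600e-02]
```

step_arm([
  [[0,0,0,0,-0.1,0,1],[0,0,0,0,0,-0.2,1],[0,0,0,0,0,-0.2,1],[0,0,0,0,0,-0.1,0]],
])

```text
clock: 6.1
eef_pos: [600.2, -23.2, 202.2]
tool_rot: [3.141, -0.003, 0.411]
force: [0.2, 0.4, 0.5]
width: 13.5
gripper_force: 0.0
```

step_arm([
  [[0,0,0,-0.2,0.02,0,0],[0,0,0,-0.2,0.02,0,0],[0,0,0,-0.2,0.02,0,0],[0,0,0,-0.2,0.02,0,0],[0,0,0,-0.2,0.02,0,0],[0,0,0,-0.219,0.001,0,0],[0,0,0,0,0,0,0]],
])

```text
clock: 6.8
eef_pos: [432.8, -112.3, 199.7]
tool_rot: [-3.14, 0.005, 0.407]
force: [0.4, 0.1, 0.0]
width: 85.6
gripper_force: 0.0
```

```bash
python3 - <<'E'
from h import *
p=ctrl.get_image("top");q=ctrl.get_image("scene");
cv2.imwrite("pics/k.png",np.hstack([cv2.resize(p["img"][200:300,300:400],(400,400)),cv2.resize(q["img"][130:230,200:300],(400,400))])[:,:,::-1])
s=ctrl.read_state();print(s["eef_pos"],s["width"],plan([438,-112,121]))
E
```

```text
[ 437.78076672 -110.92982693  200.16302616] 85.39863010720131 [-0.002  0.007  0.528]
```

View pics/k.png

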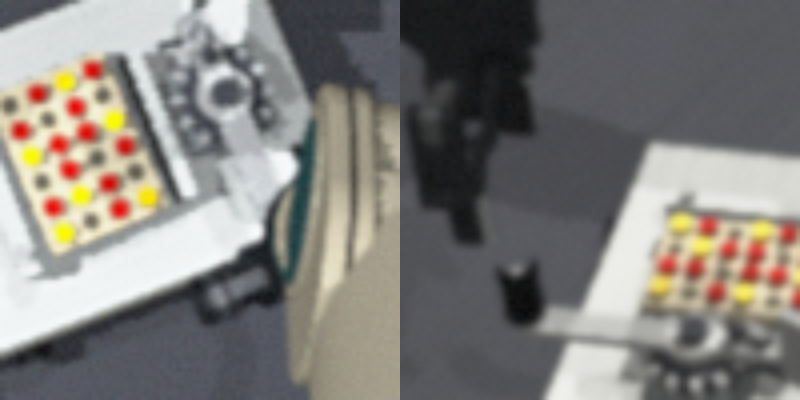

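The open gripper is above the knob (right half: knob at (520,290), a fingertip at (467,238)). I descend and close.

step_arm([
  [[0,0,0,0,0,0.14,0],[0,0,0,0,0,0.14,0],[0,0,0,0,0,0.14,0],[0,0,0,0,0.007,0.1,0],[0,0,0,0,0,0,0]],
])

```text
clock: 7.4
eef_pos: [438.4, -111.2, 120.2]
tool_rot: [-3.139, 0.002, 0.412]
force: [-0.2, 0.0, -0.3]
width: 85.5
gripper_force: 0.0
```

step_arm([
  [[0,0,0,0,0,0,0.5],[0,0,0,0,0,0,0.7],[0,0,0,0,0,0,0.8],[0,0,0,0,0,0,1],[0,0,0,0,0,0,1],[0,0,0,0,0,0,1]],
])

```text
clock: 8.0
eef_pos: [438.8, -112.6, 122.6]
tool_rot: [3.141, -0.001, 0.41]
force: [-0.8, 0.0, 5.4]
width: 22.5
gripper_force: 58.3
```

```bash
cat > arc.py <<'E'
import numpy as np,sys
a,b,n=float(sys.argv[1]),float(sys.argv[2]),int(sys.argv[3])
f=np.linspace(a,b,n+1);P=-100*np.c_[np.cos(f),np.sin(f)]/150
print((np.diff(P,axis=0)).round(3).tolist())
E
python3 arc.py 0.05 0.35 4; python3 arc.py .35 1.05 7
```

```text
[[0.004, -0.05], [0.008, -0.049], [0.012, -0.049], [0.015, -0.048]]
[[0.026, -0.061], [0.032, -0.058], [0.038, -0.055], [0.043, -0.051], [0.048, -0.046], [0.052, -0.041], [0.056, -0.036]]
```

step_arm([
  [[0,0,0,0,0,-0.013,1],[0,0,0,0,0,0,1]],
])

```text
clock: 8.2
eef_pos: [438.7, -112.6, 123.1]
tool_rot: [3.141, -0.0, 0.41]
force: [3.7, 0.0, -14.1]
width: 22.0
gripper_force: 61.0
```

step_arm([
  [[0,0,0,0,0,0.009,1],[0,0,0,0.004,-0.05,0,1],[0,0,0,0.008,-0.049,0,1],[0,0,0,0.012,-0.049,0,1],[0,0,0,0.015,-0.048,0,1],[0,0,0,0,0,0,1]],
])

```text
clock: 8.8
eef_pos: [432.4, -84.0, 122.8]
tool_rot: [3.14, -0.001, 0.409]
force: [1.1, -3.3, -4.3]
width: 22.4
gripper_force: 62.2
```

step_arm([
  [[0,0,0,0.026,-0.061,0,1],[0,0,0,0.032,-0.058,0,1],[0,0,0,0.038,-0.055,0,1],[0,0,0,0,0,0,1]],
])

```text
clock: 9.2
eef_pos: [434.7, -53.7, 122.8]
tool_rot: [3.141, 0.0, 0.41]
force: [1.0, -0.8, -1.1]
width: 21.7
gripper_force: 62.5
```

```bash
cat > st.py <<'E'
from h import *
A=np.array([530.5,-78.]);F=[]
for i in range(6):
    p=ctrl.get_image("top");s=ctrl.read_state();F.append(s["force"])
e=s["eef_pos"][:2]-A;c,n=np.cos(.41),np.sin(.41)
u,v=e[0]*c+e[1]*n,e[0]*n-e[1]*c;r=np.hypot(u,v);phi=np.arctan2(-v,-u)
f=np.mean(F,0);er=e/r;et=np.array([er[1],-er[0]])
print("t",s["clock"],"pos",s["eef_pos"].round(1),"r",r.round(1),"phi",phi.round(3),"Ftan",(f[:2]@et).round(2),"Frad",(f[:2]@er).round(2),"Fz",f[2].round(1),"sd",np.std(F,0).round(2))
E
python3 st.py
```

```text
t 9.5 pos [434.7 -53.7 122.7] r 98.8 phi 0.659 Ftan -1.39 Frad -0.68 Fz 1.5 sd [0.41 0.38 1.24]
```

step_arm([
  [[0,0,0,0.043,-0.051,0,1],[0,0,0,0.048,-0.046,0,1]],
])

```text
clock: 9.7
eef_pos: [440.2, -37.1, 122.6]
tool_rot: [3.14, 0.003, 0.407]
force: [-2.4, -6.9, 6.3]
width: 22.3
gripper_force: 63.3
```

step_arm([
  [[0,0,0,0.052,-0.041,0,1],[0,0,0,0.056,-0.036,0,1]],
])

```text
clock: 9.9
eef_pos: [449.7, -19.8, 122.6]
tool_rot: [3.141, 0.005, 0.407]
force: [-4.0, -7.9, 7.4]
width: 22.7
gripper_force: 63.4
```

```bash
python3 st.py; python3 arc.py 1.05 -1.05 14
python3 - <<'E'
from h import *
p=ctrl.get_image("scene");save(p,"s4.png",(215,135,345,250),5)
E
```

```text
t 10.2 pos [451.2 -17.8 122.6] r 99.5 phi 1.059 Ftan -1.96 Frad 0.29 Fz 5.3 sd [0.39 0.43 0.64]
[[-0.083, 0.056], [-0.073, 0.068], [-0.062, 0.078], [-0.05, 0.086], [-0.037, 0.093], [-0.022, 0.097], [-0.007, 0.1], [0.007, 0.1], [0.022, 0.097], [0.037, 0.093], [0.05, 0.086], [0.062, 0.078], [0.073, 0.068], [0.083, 0.056]]
```

View pics/s4.png

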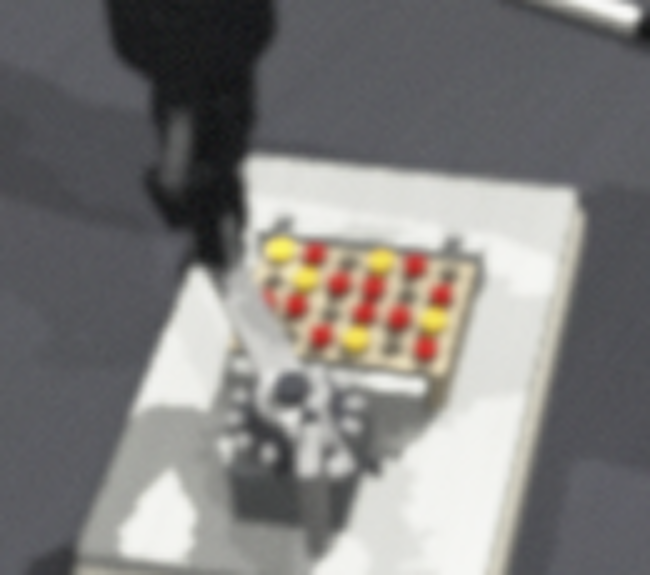

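The handle has turned, the jaw is at the rack, and the caps have moved about 1 px towards the stop; top-left cap is now at (282,250). That was my tenth and last picture, so from here I track the rack numerically with template matching.

```bash
cat > shift.py <<'E'
from h import *
q=ctrl.get_image("scene")
cur=cv2.resize(q["img"][135:250,215:345][:,:,::-1],None,fx=5,fy=5,interpolation=cv2.INTER_CUBIC)
ref=cv2.imread("pics/scene1.png")
y=np.array([-.342,.94,0]);X=np.array([490,20,95.]);d=(np.array(proj(q,X+10*y))-proj(q,X))*5/10
def m(n,b):
    x0,y0,x1,y1=b;T=ref[y0:y1,x0:x1];S=cur[y0-60:y1+60,x0-60:x1+60]
    r=cv2.matchTemplate(S,T,cv2.TM_CCOEFF_NORMED);_,v,_,l=cv2.minMaxLoc(r)
    s=np.array(l)-60.;print(n,"score",round(v,2),"px5",s,"mm along y",round(s@d/(d@d),2))
m("rack",(305,240,400,340));m("base corner",(240,500,330,524) if 0 else (540,190,585,230))
print("px5/mm",d)
E
python3 shift.py
```

```text
rack score 0.93 px5 [ 2. -2.] mm along y 1.8
base corner score 1.0 px5 [0. 0.] mm along y 0.0
px5/mm [ 0.45975159 -1.33707183]
```

step_arm([
  [[0,0,0,0.01,-0.006,0,1],[0,0,0,0.01,-0.005,0,1],[0,0,0,0.01,-0.005,0,1]],
])

```text
clock: 10.6
eef_pos: [452.7, -15.7, 122.6]
tool_rot: [3.142, 0.005, 0.408]
force: [-4.9, -6.1, 9.2]
width: 22.2
gripper_force: 63.5
```

step_arm([
  [[0,0,0,0.01,-0.005,0,1]],
])

```text
clock: 10.7
eef_pos: [453.7, -14.5, 122.5]
tool_rot: [-3.142, 0.005, 0.408]
force: [-3.7, -6.7, 8.5]
width: 22.3
gripper_force: 63.5
```

```bash
python3 shift.py; python3 st.py; python3 arc.py 1.12 -1.0 14
```

```text
rack score 0.93 px5 [ 3. -3.] mm along y 2.7
base corner score 1.0 px5 [0. 0.] mm along y 0.0
px5/mm [ 0.45975159 -1.33707183]
t 11.05 pos [454.  -14.2 122.5] r 99.7 phi 1.105 Ftan -6.54 Frad 0.34 Fz 7.9 sd [0.31 0.6  0.69]
[[-0.087, 0.051], [-0.079, 0.063], [-0.068, 0.074], [-0.056, 0.084], [-0.043, 0.091], [-0.029, 0.097], [-0.014, 0.1], [0.002, 0.101], [0.017, 0.099], [0.032, 0.096], [0.046, 0.09], [0.059, 0.082], [0.07, 0.072], [0.081, 0.061]]
```

step_arm([
  [[0,0,0,-0.087,0.051,-0.005,1],[0,0,0,-0.079,0.063,0,1],[0,0,0,-0.068,0.074,0,1],[0,0,0,-0.056,0.084,0,1],[0,0,0,-0.043,0.091,0,1],[0,0,0,-0.029,0.097,0,1],[0,0,0,-0.014,0.1,0,1]],
])

```text
clock: 11.75
eef_pos: [438.1, -111.2, 122.9]
tool_rot: [-3.14, -0.002, 0.411]
force: [4.3, 5.1, -4.2]
width: 22.3
gripper_force: 62.1
```

```bash
python3 st.py; python3 shift.py
```

```text
t 12.05 pos [ 438.4 -111.9  123. ] r 98.1 phi 0.057 Ftan -2.59 Frad -3.61 Fz -8.0 sd [0.96 0.81 0.67]
rack score 0.96 px5 [ 3. -3.] mm along y 2.7
base corner score 1.0 px5 [0. 0.] mm along y 0.0
px5/mm [ 0.45975159 -1.33707183]
```

step_arm([
  [[0,0,0,0.002,0.101,0.004,1],[0,0,0,0.017,0.099,0,1],[0,0,0,0.032,0.096,0,1],[0,0,0,0.046,0.09,0,1],[0,0,0,0.059,0.082,0,1],[0,0,0,0.07,0.072,0,1],[0,0,0,0.081,0.061,0,1]],
])

```text
clock: 12.8
eef_pos: [514.1, -175.1, 122.7]
tool_rot: [-3.137, 0.004, 0.41]
force: [-2.3, 5.1, 3.3]
width: 22.3
gripper_force: 63.0
```

```bash
python3 st.py; python3 shift.py; python3 arc.py -1 1.1 21
```

```text
t 13.1 pos [ 516.2 -175.5  122.8] r 98.5 phi -1.015 Ftan -2.74 Frad -3.76 Fz 0.4 sd [0.76 0.4  0.9 ]
rack score 0.63 px5 [ 3. -3.] mm along y 2.7
base corner score 0.99 px5 [ 0. -1.] mm along y 0.67
px5/mm [ 0.45975159 -1.33707183]
[[-0.054, -0.039], [-0.05, -0.044], [-0.045, -0.049], [-0.04, -0.053], [-0.035, -0.057], [-0.029, -0.06], [-0.023, -0.063], [-0.016, -0.065], [-0.01, -0.066], [-0.003, -0.067], [0.003, -0.067], [0.01, -0.066], [0.016, -0.065], [0.023, -0.063], [0.029, -0.06], [0.035, -0.057], [0.04, -0.053], [0.045, -0.049], [0.05, -0.044], [0.054, -0.039], [0.058, -0.033]]
```

step_arm([
  [[0,0,0,-0.054,-0.039,0,1],[0,0,0,-0.05,-0.044,0,1],[0,0,0,-0.045,-0.049,0,1]],
])

```text
clock: 13.45
eef_pos: [487.8, -166.5, 122.8]
tool_rot: [3.141, -0.002, 0.41]
force: [4.7, 3.3, -2.1]
width: 22.5
gripper_force: 62.4
```

step_arm([
  [[0,0,0,-0.04,-0.053,0,1],[0,0,0,-0.035,-0.057,0,1]],
])

```text
clock: 13.65
eef_pos: [472.9, -157.4, 123.0]
tool_rot: [3.137, -0.005, 0.41]
force: [9.1, 0.4, -9.5]
width: 22.6
gripper_force: 61.6
```

```bash
python3 st.py; python3 shift.py
```

```text
t 13.95 pos [ 471.1 -156.1  122.8] r 98.1 phi -0.511 Ftan -2.02 Frad -5.38 Fz -2.4 sd [0.21 0.29 0.79]
rack score 0.93 px5 [ 3. -3.] mm along y 2.7
base corner score 0.98 px5 [ 1. -2.] mm along y 1.57
px5/mm [ 0.45975159 -1.33707183]
```

step_arm([
  [[0,0,0,-0.026,-0.062,0,1],[0,0,0,-0.023,-0.063,0,1]],
])

```text
clock: 14.2
eef_pos: [458.7, -144.7, 122.9]
tool_rot: [3.136, -0.004, 0.408]
force: [8.1, -3.4, -7.1]
width: 22.2
gripper_force: 61.8
```

```bash
python3 st.py; python3 shift.py
```

```text
t 14.5 pos [ 456.9 -142.8  122.8] r 98.0 phi -0.312 Ftan -2.64 Frad -4.18 Fz -2.8 sd [0.42 0.55 0.42]
rack score 0.92 px5 [ 4. -5.] mm along y 4.26
base corner score 0.98 px5 [ 1. -2.] mm along y 1.57
px5/mm [ 0.45975159 -1.33707183]
```

step_arm([
  [[0,0,0,-0.015,-0.065,0,1],[0,0,0,-0.01,-0.066,0,1]],
])

```text
clock: 14.75
eef_pos: [446.5, -128.5, 122.8]
tool_rot: [3.137, -0.002, 0.407]
force: [5.6, -5.3, -4.6]
width: 22.5
gripper_force: 62.1
```

```bash
python3 st.py; python3 shift.py
```

```text
t 15.05 pos [ 445.3 -126.4  122.7] r 98.0 phi -0.106 Ftan -2.22 Frad -3.22 Fz -1.2 sd [0.32 0.5  0.95]
rack score 0.91 px5 [ 4. -8.] mm along y 6.27
base corner score 1.0 px5 [0. 0.] mm along y 0.0
px5/mm [ 0.45975159 -1.33707183]
```

step_arm([
  [[0,0,0,-0.001,-0.067,0,1],[0,0,0,0.004,-0.067,0,1]],
])

```text
clock: 15.3
eef_pos: [437.8, -109.8, 122.8]
tool_rot: [3.138, 0.0, 0.407]
force: [4.3, -8.0, -0.7]
width: 22.1
gripper_force: 62.5
```

```bash
python3 st.py; python3 shift.py
```

```text
t 15.6 pos [ 437.  -107.7  122.6] r 98.1 phi 0.103 Ftan -2.81 Frad -1.14 Fz 2.5 sd [0.74 0.58 1.04]
rack score 0.85 px5 [  5. -10.] mm along y 7.84
base corner score 1.0 px5 [0. 0.] mm along y 0.0
px5/mm [ 0.45975159 -1.33707183]
```

step_arm([
  [[0,0,0,0.005,-0.033,0,1],[0,0,0,0.006,-0.033,0,1]],
])

```text
clock: 15.85
eef_pos: [434.9, -100.1, 122.7]
tool_rot: [3.139, 0.001, 0.407]
force: [1.2, -9.4, 2.0]
width: 22.1
gripper_force: 63.0
```

```bash
python3 st.py; python3 shift.py
```

```text
t 16.15 pos [434.7 -99.2 122.7] r 98.1 phi 0.193 Ftan -7.49 Frad 0.77 Fz 3.7 sd [0.35 0.47 0.77]
rack score 0.81 px5 [ 5. -9.] mm along y 7.17
base corner score 1.0 px5 [0. 0.] mm along y 0.0
px5/mm [ 0.45975159 -1.33707183]
```

step_arm([
  [[0,0,0,0.004,-0.02,0,1],[0,0,0,0.005,-0.02,0,1]],
])

```text
clock: 16.4
eef_pos: [433.8, -94.6, 122.7]
tool_rot: [3.139, 0.001, 0.407]
force: [0.5, -12.3, 1.9]
width: 22.3
gripper_force: 63.0
```

```bash
python3 st.py; python3 shift.py
```

```text
t 16.7 pos [433.7 -94.  122.7] r 98.1 phi 0.246 Ftan -9.51 Frad 0.87 Fz 3.1 sd [0.41 0.42 0.45]
rack score 0.8 px5 [ 5. -9.] mm along y 7.17
base corner score 1.0 px5 [0. 0.] mm along y 0.0
px5/mm [ 0.45975159 -1.33707183]
```

The force has risen about 4 to 4.5 N above running and the rack no longer moves, so it is snug. I let go, lift and retreat.

step_arm([
  [[0,0,0,0,0,0,0.6],[0,0,0,0,0,0,0.2],[0,0,0,0,0,0,0],[0,0,0,0,0,0,0],[0,0,0,0,0,-0.1,0],[0,0,0,0,0,-0.2,0],[0,0,0,0,0,-0.2,0],[0,0,0,0,0,-0.2,0],[0,0,0,-0.1,0.2,0,0],[0,0,0,-0.1,0.2,0,0],[0,0,0,0,0.3,0,0],[0,0,0,0,0,0,0]],
])

```text
clock: 17.95
eef_pos: [449.7, -205.3, 227.9]
tool_rot: [3.137, -0.001, 0.403]
force: [-0.9, -0.3, -0.3]
width: 85.7
gripper_force: 0.0
```

step_arm([
  [[0,0,0,0,0.25,0,0],[0,0,0,0,0.25,0,0],[0,0,0,0,0.2,0,0],[0,0,0,0,0,0,0],[0,0,0,0,0,0,0]],
])

```text
clock: 18.45
eef_pos: [489.7, -295.2, 226.9]
tool_rot: [-3.14, 0.001, 0.409]
force: [-0.7, -0.2, 0.1]
width: 85.3
gripper_force: 0.0
```

```bash
python3 - <<'E'
from h import *
for n in("top","scene"):
    p=ctrl.get_image(n)
    for th,z in [("lever_mid",134),("knob_mid",138),("jaw",75),("rack",85),("stop",75),("glove_box",70)]:
        for r in ctrl.recognise(p,th)[:3]: print(n,th,np.round(r["centre"]),round(r["score"],2),ray(p,r["centre"],z).round())
s=ctrl.read_state();print(s["eef_pos"],s["force"])
E
python3 shift.py
```

```text
top lever_mid [352. 199.] 0.68 [587. -68. 134.]
top knob_mid [355. 229.] 0.83 [513. -71. 138.]
top jaw [335. 232.] 0.57 [514. -25.  75.]
top rack [303. 140.] 0.96 [755.  51.  85.]
top rack [357. 155.] 0.89 [710. -90.  85.]
top rack [319. 239.] 0.65 [495.  15.  85.]
top stop [299. 245.] 0.51 [483.  67.  75.]
top stop [157. 195.] 0.42 [621. 433.  75.]
top glove_box [446. 205.] 0.89 [ 576. -314.   70.]
scene lever_mid [301. 218.] 0.79 [605. -74. 134.]
scene knob_mid [268. 213.] 0.82 [ 535. -101.  138.]
scene knob_mid [281. 205.] 0.62 [547. -65. 138.]
scene jaw [279. 206.] 0.63 [506. -21.  75.]
scene rack [346. 284.] 0.87 [ 758. -148.   85.]
scene rack [287. 195.] 0.82 [510.  13.  85.]
scene rack [392. 248.] 0.7 [802. -13.  85.]
scene stop [288. 180.] 0.72 [473.  72.  75.]
scene stop [273. 212.] 0.34 [505. -43.  75.]
scene glove_box [196. 348.] 0.82 [ 575. -405.   70.]
scene glove_box [335. 136.] 0.49 [485. 307.  70.]
[ 490.15852198 -295.93319191  227.61449708] [ 0.26300108 -0.28069691 -0.60420883]
rack score 0.81 px5 [ 4. -9.] mm along y 6.94
base corner score 0.99 px5 [ 0. -1.] mm along y 0.67
px5/mm [ 0.45975159 -1.33707183]
```

```bash
python3 -c "
from h import *
print(ctrl.finish_job())"
```

```text
the job is handed in; nothing more can be done
None
```

I flipped the lever to tighten and worked the ratchet until the rack stopped moving, with the knob force about 4 to 4.5 N above running (snug is about 3 N, cracking 7 N). I then let go, moved clear and handed the job in at about 19 s. I judged the rack flat against the stop from that force rise and from tracking the rack in the camera images, not from a final close-up look.

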